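# Clamp the glued chew block

## Task

The maple chew block has just been glued up from two halves: stand it on the jig's board between the two jaws of the bar clamp, seam parallel to the jaw faces and in line with the spring plate, and let go of it. Then close the clamp with its trigger only, pumping until the sliding jaw has pushed the block against the spring plate and the plate's springs are clearly pressed in, though neither bottomed out nor the block crushed. Finish while holding the trigger squeezed at that pressure, and leave everything else on the shelf where it is.

Things in the scene. Friction and masses are not known exactly. Their poses are not given: they have to be found in the camera images.
- block: maple chew block, pale-wood cuboid 50 mm (its x) by 40 mm (its y) by 40 mm high, 60 g, of two halves 20 mm thick; the glue seam is the dark line on its top, along its x axis, midway in y. Starts standing on the shelf. Origin: centre of its underside, z up. Half a turn makes no difference.
- clamp: glue-up jig, screwed down: plywood board 12 mm thick (x -35 to 125, y -125 to 145 mm) with a one-hand ratchet bar clamp lying flat on it. Origin: on the shelf under the bar's centre line, level in y with the free spring plate's face; z up, -x towards grip and trigger. Steel bar along y: x -10 to 10, z 31 to 37 mm. Black housing: x -30 to 40, y -84 to -16, up to z 52 mm. Bar end sticks out at -y.
- nest (a point): a point on the top of the board (12 mm above the shelf) between the jaws, 72 mm in +x from the bar's centre line and 30 mm in +y from the free spring plate: a good place for the centre of the block's underside, the block's x along the clamp's x. Fixed to the clamp.
- jaw: the sliding jaw on the bar's +y end, black; rubber face 52 mm long (clamp x 46 to 98 mm), z 19 to 49 mm; body reaches 28 mm behind the face in +y and x -15 to 100 mm. Closes to -y. Not to be pushed by the robot. Frame as clamp's when the bar is at 0; it travels with the bar.
- jaw_face (a point): centre of the sliding jaw's rubber face, which looks to the clamp's -y. The gap between this face and plate_face, less 40 mm for the block, is what is left to close.
- pad: the spring plate, aluminium, 52 mm (clamp x 46 to 98) by 30 mm high (z 19 to 49), 5 mm thick, on two guide pins with coil springs in front of the fixed body jaw (clamp y -34 to -16 mm, reaching to x 100 mm); its face looks to the clamp's +y. Frame as clamp's when the plate is free.
- plate_face (a point): centre of the spring plate's face.
- plate (a joint): how far the spring plate is pressed in, m: 0 free, 0.010 bottomed out (the gap behind the plate is then closed); 3 N per mm. Around 0.004 to 0.005 is a good pressure (12 to 15 N).
- bar (a joint): how far the bar and sliding jaw are drawn in, m: 0 fully open (94 mm from free plate to jaw), at most 0.068; starts at 0.006 to 0.024. One full squeeze of the trigger draws it in by about 9 to 10 mm, a shorter one by less (ratchet steps of 3.3 mm); it stays there when the trigger returns, slipping back up to 5 mm once the springs press on it.
- trigger (a joint): angle of the trigger, rad: 0 free, 0.28 fully squeezed to the grip; a spring returns it. It pivots about a vertical pin inside the housing at x 30, y -46 mm of the clamp frame. A push of about 6 N on it moves the unloaded bar; each newton more on the trigger gives about 2 N more at the jaw. The first few mm of a stroke can be idle.
- squeeze (a point): middle of the grey trigger blade's front face (looks to the clamp's +y, slightly slanted), 52 mm in -x from the bar's centre line, 34 mm above the shelf; moves with the trigger by 23 mm towards the grip. The blade is 10 mm thick, z 22 to 46 mm, clamp x -97 to -19 mm.
- grip_back (a point): point on the back of the fixed pistol grip (grip: clamp x -125 to -26, y -78 to -60, z 21 to 47 mm, beyond the board's near edge), opposite the squeeze point, same x and height. Across grip and trigger here: 53 mm free, 30 mm squeezed (56 and 31 mm over a finger's width, as the blade slants).
- spring_clip: chrome spring clip, 55 by 16 by 16 mm, lying on the jig's board behind the body jaw; leave alone. Origin: centre of underside.
- chew_ring: maple chew ring, 60 mm across, 18 mm high, on the shelf; leave alone. Origin: centre of underside.
- groom_brush: green mitt-shaped grooming brush, about 110 by 90 by 22 mm, on the shelf; leave alone.
- drip_bottle: empty glass drip bottle with bent steel tube, 62 mm across, 195 mm high, standing; leave alone.
- glue_bottle: white glue bottle, 56 mm across, 158 mm high, standing; leave alone.

How it is judged:
By the outcome, as a careful person would: the job done as asked, in the order asked, and still so for the second after the job is handed in, while the arm keeps its last pose, push and grip.
It also fails if it takes over 64 s, if anything falls off the work surface, if the arm or the gripper's body presses on something with over 40 N, if the wrist force passes 120 N, or if a joint passes its speed limit or range.

## Robot

A 7-joint arm with a two-finger parallel gripper is mounted at the origin on the work surface. World frame = base frame: x ahead of the robot, y to its left, z up, the work surface at z = 0. Lengths are in m, angles in rad, forces in N, time in s.
With the tool pointing down it reaches from about 0.425 to 0.875 m from the base axis. Payload 4.7 kg.
Tool frame: the origin (TCP) lies where the fingers leave the gripper's body, on its centre line; the fingertips stand 70 mm ahead of it and the grasp point (between the pads) lies 51 mm ahead of it; z points along the fingers, y is the line along which they close (so a half turn about z gives the same grasp; the last joint's range is limited). The gripper opens to 87 mm and grips with 3 to 60 N. Pads are 19 mm wide; open, the fingers measure 117 mm over their backs; the gripper's body (75 mm by 190 mm) begins 51 mm behind the grasp point.
Start: joints at [1.142, 0.321, -0.07, 1.45, 0.023, 1.371, -0.057], TCP at [0.278, -0.587, 0.292] pointing down, gripper open.
Joint ranges: [-2.86, 2.86], [-0.3, 2.09], [-1.38, 1.24], [0.06, 2.45], [-1.56, 4.7], [0.09, 2.05], [-2.69, 2.69]. Speed limits (rad/s): [2.57, 2.57, 3.14, 3.14, 3.14, 3.14, 3.14].

## Interface

Orientations are given as a rotation vector (axis times angle).
In Python, from bench import ctrl gives the robot as it stands.
- The arm moves only by the tool play_rows, never from a script. Its argument "increments" is a list that holds one entry, the list of rows, each a list of 7 numbers: the shift along the tool's x, y, z as a fraction of full scale, then the turn, a rotation vector about the tool's x, y, z as a fraction of full scale, then the gripper command: -1 is shut, 1 is fully open, values between are in proportion. A call has 1 to 8 rows; each row is the pose to reach, as a shift and turn from the pose commanded when the call began, along the tool's axes at that moment; what a row does not reach only later rows make up. Full scale, the value 1, is 0.1 m for a shift and 90 degrees for a turn. A row lasts 1/10 s, in which the tool goes at most 50 mm and 8.59 degrees, less where a joint would pass 70% of its speed; a pose out of reach is approached as far as the arm can. A call with a number of a shift or a turn outside -1 to 1 is refused whole. A call with a gripper value outside its range is refused whole. The fingers move at their own pace and stop on an object; "squeeze" is the grip in N (left out, the last holds). Time passes only in rows, so rows that repeat a pose let the fingers close. It gives the time, the measured TCP pose, the force, the opening and the grip force at its end, in the units of the state.
- ctrl.get_state(): the state, without advancing time (a new reading comes with each control period).
- ctrl.get_image(name): name is "scene" or "top" or "wrist"; returns the picture (400x640x3 uint8, red, green, blue); there is no depth.
- ctrl.get_calibration(name): a dict with "vertical_fov" (degrees; the focal length in pixels is half the picture's height over the tangent of half this angle, whatever the lens; pixels are square), "cx", "cy" (the principal point, pixels), "R" (3x3) and "t" (3): a world point X has camera coordinates R X + t; the wrist camera has in their place "T_tool_cam" (4x4, takes a point from camera to tool coordinates, whose origin is the TCP and whose axes are the flange's). Camera axes: x right, y down, z forward; pixel columns grow to the right and rows downward; lengths in m; the calibration is good to about 2 mm. The wrist camera is an equidistant fisheye: a pixel r from the principal point sees the ray r / f radians off the axis. A picture is of the moment at which its call begins: read the wrist's pose just before it. get_calibration takes no time and is no camera call.
- ctrl.close_job(): hands the job in; it is judged then, once.
The state is a dict: "time": time; "joint_positions": joint angles; "qd": joint speeds; "joint_torque": joint torques, N m; "position": TCP position; "tool_rot": TCP orientation; "ft_force": force on the tool from outside, world axes, zero at the start; "torque": the same for the moment, N m; "grip_width": opening from 0.0 (shut) to 1.0 (fully open); "grip_force": force on a finger pad.
Only numpy, scipy, OpenCV 4.12 (cv2) and the standard library are available. Lean on these libraries where they do the work, as an engineer would, in place of code of your own. Each camera call takes 0.05 s, during which the arm holds its last target. There are 200 camera calls.

## Working session

There is one attempt and no reset: what is moved stays moved. The work goes in short steps, Python scripts to look and compute and a tool call to move; the robot and the scene stay as the last step left them, time stands still between calls to the robot, and variables do not carry over. Pictures are saved under pics/ and viewed, at most 10 in all, crops included, and the job is handed in when it is done.

Besides the shell and the picture viewer there is one more tool, called after "Call:" as name(argument=value, ...) on one line, values as JSON. play_rows: Moves the arm, as the interface text tells. Shift numbers are shares of 0.1 m and turn numbers shares of 90 degrees, none past 1 either way. Its arguments: {"type":"object","properties":{"increments":{"type":"array"},"squeeze":{"type":"number"}},"required":["increments"]}

```bash
mkdir -p pics; ls; python3 - <<'E'
from bench import ctrl
import cv2,numpy as np
print(ctrl.get_state())
for n in ["scene","top","wrist"]:
    cv2.imwrite(f"pics/{n}0.png",cv2.cvtColor(ctrl.get_image(n),cv2.COLOR_RGB2BGR))
    print(n,ctrl.get_calibration(n))
E
```

```text
pics
{'time': 0.0, 'joint_positions': array([ 1.14206543,  0.32182962, -0.0701047 ,  1.451692  ,  0.02258887,
        1.37080376, -0.05690302]), 'qd': array([-0.00198536, -0.00324467, -0.00094681, -0.00083164,  0.00064702,
        0.00026852,  0.00016388]), 'joint_torque': array([-1.46998882e-04, -4.91298902e+01, -4.04102588e-01, -3.12526917e+01,
       -6.39215251e-02,  4.37383074e-02,  1.73961776e-04]), 'position': array([ 0.27831431, -0.58692551,  0.29114871]), 'tool_rot': array([-3.06305103e+00, -6.89583393e-01,  7.96503710e-04]), 'ft_force': array([ 0.27351843,  0.25390123, -0.20677606]), 'torque': array([ 0.02359633,  0.01830589, -0.03731912]), 'grip_force': 0.0, 'grip_width': 1.003698640403259}
scene {'vertical_fov': 55.36929876549696, 'cx': 321.06784349858367, 'cy': 203.77322234670504, 'R': array([[-0.49581648,  0.86841062,  0.00538587],
       [ 0.74811018,  0.4302644 , -0.5051769 ],
       [-0.44101834, -0.24644581, -0.86299901]]), 't': array([ 0.31793291, -0.40213271,  1.30180536])}
top {'vertical_fov': 50.34638872270143, 'cx': 326.0570960794584, 'cy': 196.6510517641976, 'R': array([[ 1.00846030e-03, -9.99969998e-01, -7.68020882e-03],
       [-9.97804664e-01, -4.97647887e-04, -6.62239065e-02],
       [ 6.62180976e-02,  7.73013236e-03, -9.97775229e-01]]), 't': array([-0.00528793,  0.58176828,  1.30929663])}
wrist {'vertical_fov': 65.70646984690485, 'cx': 318.55779784348186, 'cy': 199.36062798027487, 'T_tool_cam': array([[-5.82838477e-04, -9.69857552e-01, -2.43671889e-01,
         6.55546109e-02],
       [ 9.99998671e-01, -1.94293630e-04, -1.61857225e-03,
        -2.77723587e-04],
       [ 1.52244063e-03, -2.43672509e-01,  9.69856376e-01,
        -9.33772623e-02],
       [ 0.00000000e+00,  0.00000000e+00,  0.00000000e+00,
         1.00000000e+00]])}
```

View pics/top0.png

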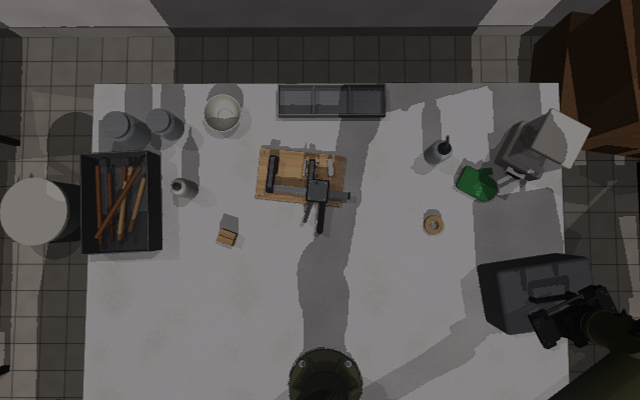

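View pics/scene0.png

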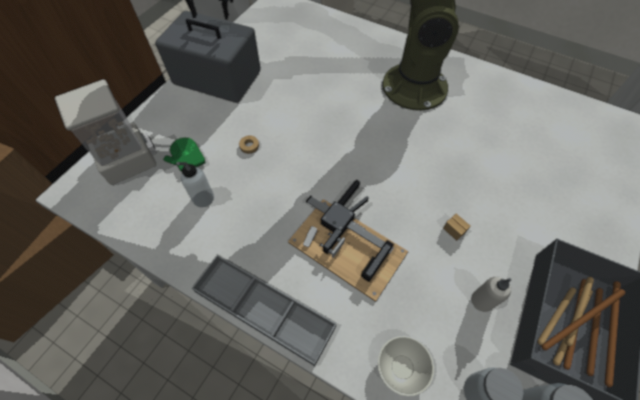

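Top view: block at about (228,237), the jig board centred at (300,177) with grip towards the robot (clamp x ≈ world x, clamp y ≈ world y); the glue bottle is at (180,187), all other things far off.

```bash
cat > h.py <<'E'
from bench import ctrl
import cv2,numpy as np
from scipy.spatial.transform import Rotation as Ro
def save(n,im,k=1): cv2.imwrite(f"pics/{n}.png",cv2.resize(cv2.cvtColor(im,cv2.COLOR_RGB2BGR),None,fx=k,fy=k,interpolation=cv2.INTER_CUBIC))
def pose():
    s=ctrl.get_state(); return np.array(s["position"]),Ro.from_rotvec(s["tool_rot"]).as_matrix(),s
def ray(n,px,tool=None):
    c=ctrl.get_calibration(n); f=200/np.tan(np.radians(c["vertical_fov"]/2))
    d=(np.asarray(px,float)-[c["cx"],c["cy"]])/f
    if n=="wrist":
        r=np.linalg.norm(d)+1e-12; v=np.r_[d/r*np.sin(r),np.cos(r)]
        T=c["T_tool_cam"]; p,R=tool
        return p+R@T[:3,3], R@T[:3,:3]@v
    return -c["R"].T@c["t"], c["R"].T@np.r_[d,1]
def cast(n,px,z,tool=None):
    o,v=ray(n,px,tool); return o+v*(z-o[2])/v[2]
def project(X,tool):
    c=ctrl.get_calibration("wrist"); f=200/np.tan(np.radians(c["vertical_fov"]/2))
    T=c["T_tool_cam"];p,R=tool
    q=T[:3,:3].T@(R.T@(np.asarray(X)-p)-T[:3,3]); a=np.arctan2(np.hypot(*q[:2]),q[2])
    return np.array([c["cx"],c["cy"]])+f*a*q[:2]/(np.hypot(*q[:2])+1e-12)
def move(target,Rt):
    "shift/turn to target from the measured pose, tool units"
    p,R,_=pose(); return np.round(R.T@(np.asarray(target)-p)/.1,3), np.round(Ro.from_matrix(R.T@Rt).as_rotvec()/(np.pi/2),3)
def down(yaw):
    "tool z down, tool x at world angle yaw"
    c,s=np.cos(yaw),np.sin(yaw); return np.array([[c,s,0],[s,-c,0],[0,0,-1.]])
E
python3 - <<'E'
from h import *
for nm,px,z in [("block",(228,236),.04),("boardTL",(261,149),.012),("TR",(347,157),.012),("BR",(344,207),.012),("BL",(256,199),.012),("gripend",(319,232),.047)]: print(nm,cast("top",px,z).round(3))
p,R,_=pose();print(R.round(3))
print(move([.45,.12,.35],down(0)), np.degrees(np.arctan2(R[1,0],R[0,0])))
E
```

```text
block [0.46  0.295 0.04 ]
boardTL [0.733 0.201 0.012]
TR [ 0.708 -0.071  0.012]
BR [ 0.55  -0.061  0.012]
BL [0.575 0.215 0.012]
gripend [0.472 0.016 0.047]
[[ 0.904  0.429 -0.001]
 [ 0.429 -0.904  0.001]
 [-0.    -0.001 -1.   ]]
(array([ 4.581, -5.654, -0.578]), array([-0.001,  0.   ,  0.282])) 25.373128879992272
```

Call:
play_rows(increments=[[[0.57,-0.45,0,0,0,-0.09,1],[1,-0.9,0,0,0,-0.18,1],[1,-1,0,0,0,-0.27,1],[1,-1,0,0,0,-0.36,1]]])

```text
time: 0.55
position: [0.3294, -0.4477, 0.2922]
tool_rot: [-2.737, -1.537, -0.003]
ft_force: [-0.1, -0.8, -0.7]
grip_width: 0.999
grip_force: 0.0
```

```bash
python3 - <<'E'
from h import *
p,R,s=pose();print(p,np.degrees(np.arctan2(R[1,0],R[0,0])),s['joint_positions'].round(2),s['time'])
print(move([.57,.15,.33],down(np.radians(85))),move([.57,.15,.33],down(np.radians(-5))))
E
```

```text
[ 0.3293658  -0.4476942   0.29222335] 58.61829957428949 [ 1.08  0.13 -0.2   1.68  0.02  1.33  0.32] 0.55
(array([ 6.357, -1.058, -0.358]), array([-0.   , -0.002, -0.293])) (array([ 6.357, -1.058, -0.358]), array([-0.002, -0.001,  0.707]))
```

Call:
play_rows(increments=[[[0.4,-0.07,-0.1,0,0,-0.09,1],[0.8,-0.13,-0.2,0,0,-0.18,1],[1,-0.17,-0.36,0,0,-0.27,1],[1,-0.17,-0.36,0,0,-0.293,1]]])

```text
time: 0.95
position: [0.3677, -0.3572, 0.3307]
tool_rot: [2.319, 2.114, 0.002]
ft_force: [-0.4, -0.1, -0.1]
grip_width: 0.996
grip_force: 0.0
```

Call:
play_rows(increments=[[[0.5,0.15,0,0,0,0,1],[1,0.3,0,0,0,0,1]]])

```text
time: 1.15
position: [0.4031, -0.2678, 0.3281]
tool_rot: [-2.336, -2.101, -0.0]
ft_force: [0.7, 1.4, 0.4]
grip_width: 1.0
grip_force: 0.0
```

Call:
play_rows(increments=[[[0.5,0.15,0,0,0,0,1],[1,0.3,0,0,0,0,1]]])

```text
time: 1.35
position: [0.4419, -0.1739, 0.3282]
tool_rot: [2.332, 2.104, -0.0]
ft_force: [0.6, -0.2, -0.4]
grip_width: 1.004
grip_force: 0.0
```

Call:
play_rows(increments=[[[0.5,0.15,0,0,0,0,1],[1,0.3,0,0,0,0,1]]])

```text
time: 1.55
position: [0.4803, -0.0815, 0.3283]
tool_rot: [2.332, 2.104, -0.0]
ft_force: [-0.2, -0.6, -0.3]
grip_width: 0.999
grip_force: 0.0
```

Call:
play_rows(increments=[[[0.5,0.15,0,0,0,0,1],[1,0.3,0,0,0,0,1],[1,0.3,0,0,0,0,1],[1,0.3,0,0,0,0,1],[1,0.3,0,0,0,0,1]]])

```text
time: 2.05
position: [0.5198, 0.0116, 0.3278]
tool_rot: [-2.334, -2.103, 0.002]
ft_force: [-0.1, -0.8, -0.3]
grip_width: 1.003
grip_force: 0.0
```

```bash
python3 - <<'E'
from h import *
p,R,s=pose();print(p,np.degrees(np.arctan2(R[1,0],R[0,0])),s['joint_positions'].round(2),abs(s['qd']).max(),s['time'])
np.savez('v1.npz',p=p,R=R)
im=ctrl.get_image("wrist");save("w1",im,1.25)
cv2.imwrite("w1raw.png",im[...,::-1])
E
```

```text
[0.5197684  0.01155001 0.32783144] 84.05397637794515 [ 0.61  0.07 -0.71  1.69  0.05  1.4  -0.21] 0.01834377418262288 2.05
```

View pics/w1.png

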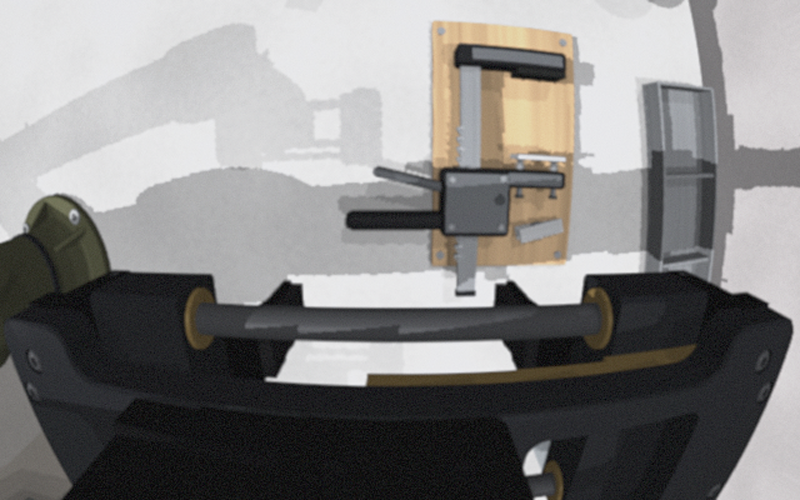

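Wrist view: board corners at (432,21), (579,36), (571,262), (432,263) in the 1.25× picture, jaw at the top (457–565, 45–80), housing at (443–508, 170–235), trigger (375–440, 170–188), grip (347–443, 210–228). I refine by mask and go on to the block.

```bash
cat > fit.py <<'E'
from h import *
d=np.load('v1.npz');tool=(d['p'],d['R'])
im=cv2.imread('w1raw.png');hsv=cv2.cvtColor(im,cv2.COLOR_BGR2HSV)
m=cv2.inRange(hsv,(8,60,40),(28,255,255));m[225:]=0;m[:,:320]=0
m=cv2.morphologyEx(m,cv2.MORPH_CLOSE,np.ones((25,25)))
cs,_=cv2.findContours(m,cv2.RETR_EXTERNAL,cv2.CHAIN_APPROX_NONE);c=max(cs,key=cv2.contourArea)[:,0]
P=np.array([cast("wrist",q,.012,tool)[:2] for q in c])
r=cv2.minAreaRect((P*1000).astype(np.float32));print(r);print(cv2.boxPoints(r).round(1))
for nm,px,z in [("TL",(432,21),.012),("TR",(579,36),.012),("BR",(571,262),.012),("BL",(432,263),.012),("hTL",(443,170),.052),("hTR",(508,170),.052),("hBR",(508,234),.052),("hBL",(443,235),.052),("jawface",(538,78),.045),("plateL",(516,157),.049),("plateR",(564,160),.049)]:
    print(nm,cast("wrist",np.array(px)/1.25,z,tool).round(4)[:2])
E
python3 fit.py
python3 - <<'E'
from h import *
print(move([.47,.22,.33],down(np.radians(84))))
E
```

```text
((641.4807739257812, 79.36004638671875), (267.0279541015625, 159.30819702148438), 83.97705841064453)
[[548.3 -45.1]
 [706.7 -61.8]
 [734.7 203.8]
 [576.3 220.5]]
TL [0.5762 0.2201]
TR [0.7449 0.2026]
BR [ 0.7153 -0.061 ]
BL [ 0.55  -0.044]
hTL [0.5662 0.0583]
hTR [0.6302 0.0534]
hBR [ 0.6265 -0.0103]
hBL [ 0.5608 -0.0048]
jawface [0.6731 0.1449]
plateL [0.6403 0.0655]
plateR [0.6923 0.0599]
(array([ 2.026, -0.714, -0.022]), array([-0.   ,  0.001, -0.   ]))
```

Call:
play_rows(increments=[[[0.5,-0.3,0,0,0,0,1],[1,-0.6,0,0,0,0,1]]])

```text
time: 2.3
position: [0.4776, 0.1014, 0.328]
tool_rot: [-2.34, -2.096, 0.0]
ft_force: [0.6, 0.4, 0.5]
grip_width: 1.003
grip_force: 0.0
```

Call:
play_rows(increments=[[[0.4,-0.1,0,0,0,0,1],[0.8,-0.1,0,0,0,0,1],[0.8,-0.1,0,0,0,0,1],[0.8,-0.1,0,0,0,0,1],[0.8,-0.1,0,0,0,0,1]]])

```text
time: 2.8
position: [0.4764, 0.1816, 0.3279]
tool_rot: [2.336, 2.1, -0.002]
ft_force: [0.4, -0.8, -0.6]
grip_width: 1.001
grip_force: 0.0
```

```bash
python3 - <<'E'
from h import *
p,R,s=pose();print(p,np.degrees(np.arctan2(R[1,0],R[0,0])),s['joint_positions'].round(2),abs(s['qd']).max(),s['time'])
np.savez('v2.npz',p=p,R=R)
im=ctrl.get_image("wrist");save("w2",im,1.25)
cv2.imwrite("w2raw.png",im[...,::-1])
E
```

```text
[0.4764268  0.18163135 0.32793313] 83.92038720295376 [ 0.45  0.05 -0.88  1.71  0.04  1.4  -0.55] 0.00574163323495802 2.8
```

View pics/w2.png

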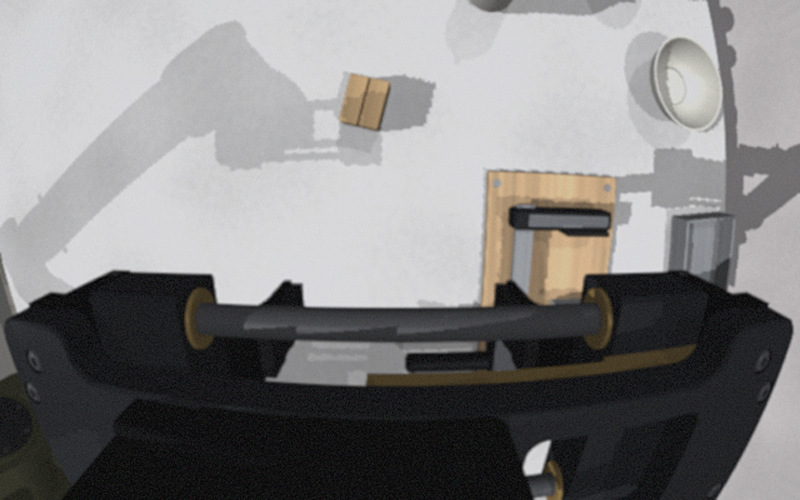

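Block at view px (365,102), long side and seam roughly vertical (world y), tilted ~10°. Jaw and board as expected. I measure the block by its contour, with one zoomed crop.

```bash
python3 - <<'E'
from h import *
d=np.load('v2.npz');tool=(d['p'],d['R'])
im=cv2.imread('w2raw.png');hsv=cv2.cvtColor(im,cv2.COLOR_BGR2HSV)
m=cv2.inRange(hsv,(5,50,30),(30,255,255));m[130:]=0;m[:,:250]=0;m[:,350:]=0
m=cv2.morphologyEx(m,cv2.MORPH_CLOSE,np.ones((5,5)))
cs,_=cv2.findContours(m,cv2.RETR_EXTERNAL,cv2.CHAIN_APPROX_NONE);c=max(cs,key=cv2.contourArea)[:,0]
P=np.array([cast("wrist",q,.04,tool)[:2] for q in c])
r=cv2.minAreaRect((P*1000).astype(np.float32));print(r);print(cv2.boxPoints(r).round(1))
print([project([x/1000,y/1000,.04],tool).round(1) for x,y in cv2.boxPoints(r)])
cv2.imwrite('pics/w2c.png',cv2.resize(im[45:115,255:330],None,fx=7,fy=7,interpolation=cv2.INTER_CUBIC))
E
```

```text
((454.9643249511719, 303.5854797363281), (50.5357666015625, 40.37187957763672), 70.07783508300781)
[[427.4 286.7]
 [465.3 273. ]
 [482.6 320.5]
 [444.6 334.2]]
[array([270.5,  97.2]), array([302.5, 104.3]), array([312.4,  65. ]), array([280.3,  58.2])]
```

View pics/w2c.png

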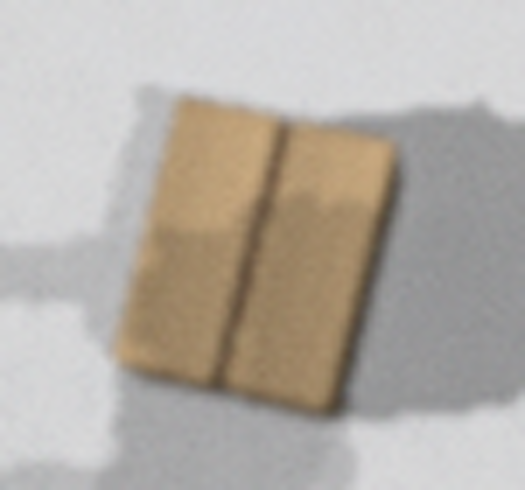

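Crop shows the seam along the long side, tilted as measured: block centre (0.455, 0.304), block x axis at 70° in world; clamp origin (0.5957, 0.0742), yaw −6°.

Call:
play_rows(increments=[[[0.3,-0.1,0.15,0,0,-0.09,1],[0.6,-0.2,0.3,0,0,-0.18,1],[0.9,-0.3,0.45,0,0,-0.27,1],[1,-0.34,0.6,0,0,-0.36,1],[1,-0.34,0.8,0,0,-0.45,1],[1,-0.34,1,0,0,-0.54,1],[1,-0.34,1,0,0,-0.63,1],[1,-0.34,1,0,0,-0.72,1]]])

```text
time: 3.65
position: [0.4528, 0.2849, 0.2271]
tool_rot: [-0.837, -3.027, 0.003]
ft_force: [1.0, 0.7, 0.7]
grip_width: 1.001
grip_force: 0.0
```

```bash
python3 - <<'E'
from h import *
p,R,s=pose();print(p,s['joint_positions'].round(2))
print(move([.455,.3036,.15],down(np.radians(160.08))))
E
```

```text
[0.45280469 0.28490873 0.22710391] [ 0.35  0.27 -1.09  1.79  0.26  1.23  0.22]
(array([0.077, 0.173, 0.771]), array([-0.001, -0.   , -0.122]))
```

Call:
play_rows(increments=[[[0.04,0.09,0.25,0,0,-0.09,1],[0.08,0.17,0.5,0,0,-0.122,1],[0.08,0.17,0.7,0,0,-0.122,1],[0.08,0.17,0.77,0,0,-0.122,1],[0.08,0.17,0.77,0,0,-0.122,1],[0.08,0.17,0.77,0,0,-0.122,1]]])

```text
time: 4.25
position: [0.455, 0.3053, 0.152]
tool_rot: [0.55, 3.092, 0.0]
ft_force: [0.2, 0.7, 0.6]
grip_width: 1.002
grip_force: 0.0
```

```bash
python3 - <<'E'
from h import *
p,R,s=pose();print(p,s['joint_positions'].round(2))
print(move([.455,.3036,.075],down(np.radians(160.08))))
im=ctrl.get_image("wrist")
hsv=cv2.cvtColor(im,cv2.COLOR_RGB2HSV)
m=cv2.inRange(hsv,(5,50,30),(30,255,255));save("w3",im,1.25)
E
```

```text
[0.45499049 0.30527748 0.15195075] [ 0.25  0.41 -1.05  1.84  0.4   1.12  0.27]
(array([-0.005, -0.016,  0.77 ]), array([ 0.   ,  0.001, -0.003]))
```

View pics/w3.png

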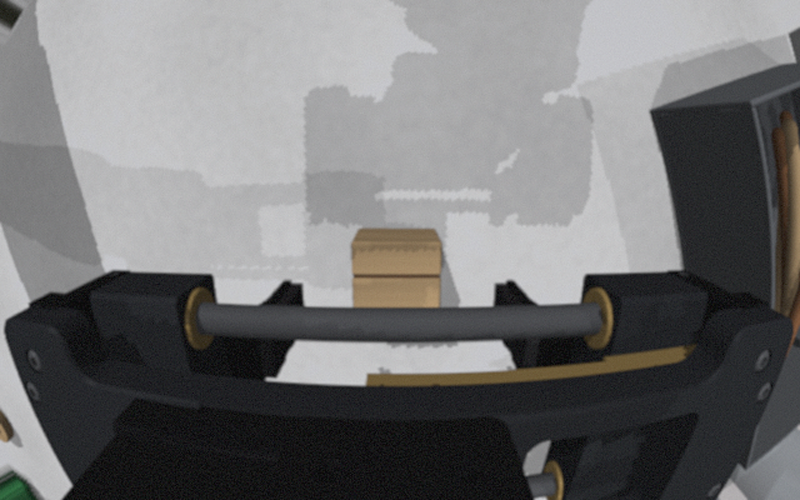

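The block sits centred between the fingers (px 352–440), seam level. Descend and grip.

Call:
play_rows(increments=[[[0,-0.01,0.25,0,0,0,1],[0,-0.01,0.5,0,0,0,1],[0,-0.01,0.7,0,0,0,1],[0,-0.01,0.77,0,0,0,1],[0,-0.01,0.77,0,0,0,0.2],[0,-0.01,0.77,0,0,0,-1],[0,-0.01,0.77,0,0,0,-1],[0,-0.01,0.77,0,0,0,-1]]], squeeze=15)

```text
time: 5.1
position: [0.4544, 0.3052, 0.0752]
tool_rot: [0.548, 3.092, 0.001]
ft_force: [-0.2, 0.5, 0.0]
grip_width: 0.72
grip_force: 0.0
```

Call:
play_rows(increments=[[[0,0,0,0,0,0,-1],[0,0,0,0,0,0,-1],[0,0,0,0,0,0,-1]]])

```text
time: 5.4
position: [0.454, 0.3049, 0.0746]
tool_rot: [0.548, 3.093, -0.0]
ft_force: [-0.4, -0.7, 3.9]
grip_width: 0.575
grip_force: 15.0
```

Call:
play_rows(increments=[[[0,0,-0.15,0,0,0,-1],[0,0,-0.4,0,0,0,-1],[0,0,-0.7,0,0,0,-1],[0,0,-1,0,0,0,-1],[-0.2,-0.1,-1,0,0,0.08,-1],[-0.5,-0.25,-1,0,0,0.16,-1],[-0.8,-0.35,-1,0,0,0.24,-1],[-1,-0.45,-1,0,0,0.32,-1]]], squeeze=20)

```text
time: 6.2
position: [0.5341, 0.2265, 0.1752]
tool_rot: [1.309, 2.854, 0.001]
ft_force: [0.2, -0.0, -0.2]
grip_width: 0.571
grip_force: 20.0
```

```bash
python3 - <<'E'
from h import *
p,R,s=pose();print(p,s['joint_positions'].round(2),s['grip_width'],s['grip_force'])
print(move([.6704,.098,.18],down(np.radians(84))))
E
```

```text
[0.53411688 0.22647814 0.17518242] [ 0.31  0.4  -0.92  1.75  0.35  1.16  0.  ] 0.5708841201065133 19.993430741596967
(array([-1.863,  0.195, -0.046]), array([0.001, 0.   , 0.519]))
```

Call:
play_rows(increments=[[[-0.25,0.03,-0.05,0,0,0.09,-1],[-0.5,0.05,-0.05,0,0,0.17,-1],[-0.75,0.08,-0.05,0,0,0.26,-1],[-1,0.1,-0.05,0,0,0.35,-1],[-1,0.1,-0.05,0,0,0.43,-1],[-1,0.1,-0.05,0,0,0.519,-1],[-1,0.1,-0.05,0,0,0.519,-1]]])

```text
time: 6.9
position: [0.6056, 0.1597, 0.1801]
tool_rot: [2.327, 2.11, 0.001]
ft_force: [-0.1, 0.3, -0.1]
grip_width: 0.574
grip_force: 20.0
```

```bash
python3 - <<'E'
from h import *
p,R,s=pose();print(p,s['joint_positions'].round(2),s['grip_width'],s['grip_force'])
print(move([.6704,.098,.18],down(np.radians(84))))
E
```

```text
[0.60563285 0.15970875 0.18006737] [ 0.26  0.44 -0.72  1.63  0.3   1.19 -0.62] 0.574462066600714 20.001693461090326
(array([-0.551,  0.705,  0.001]), array([ 0.   , -0.   ,  0.004]))
```

Call:
play_rows(increments=[[[-0.18,0.25,0,0,0,0,-1],[-0.4,0.5,0,0,0,0.004,-1],[-0.55,0.705,0,0,0,0.004,-1],[-0.55,0.705,0,0,0,0.004,-1],[-0.55,0.705,0,0,0,0.004,-1],[-0.55,0.705,0,0,0,0.004,-1]]])

```text
time: 7.5
position: [0.6695, 0.0996, 0.1795]
tool_rot: [-2.329, -2.107, -0.001]
ft_force: [0.3, 0.2, -0.0]
grip_width: 0.571
grip_force: 20.0
```

```bash
python3 - <<'E'
from h import *
p,R,s=pose();print(p,s['joint_positions'].round(2),s['grip_width'],s['grip_force'])
print(move([.6704,.098,.09],down(np.radians(84))))
np.savez('v4.npz',p=p,R=R)
im=ctrl.get_image("wrist");save("w4",im,1.25)
E
```

```text
[0.66951605 0.09963723 0.17952499] [ 0.3   0.54 -0.67  1.49  0.34  1.23 -0.51] 0.5713338544633481 20.000063977204263
(array([-0.016,  0.011,  0.895]), array([-0.   , -0.001,  0.003]))
```

View pics/w4.png

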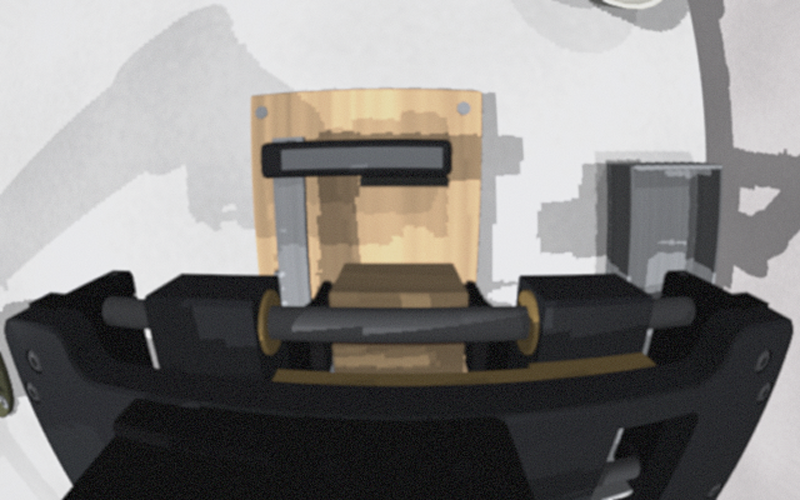

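Held block (px 330–468) above the nest; jaw rubber at (362–448, 178–186), parallel to the picture's rows. I check the jaw's place from it.

```bash
python3 - <<'E'
from h import *
d=np.load('v4.npz');tool=(d['p'],d['R'])
O=np.array([.5957,.0742]);a=np.radians(-6);Rc=np.array([[np.cos(a),-np.sin(a)],[np.sin(a),np.cos(a)]])
for nm,px,z in [("TL",(252,96),.012),("TR",(482,94),.012),("rubL",(362,186),.02),("rubR",(448,186),.02),("jawTopL",(263,177),.05),("jawTopR",(450,177),.05),("jawBack",(450,142),.05),("rubLtop",(362,178),.049),("rubRtop",(448,178),.049)]:
    print(nm,(Rc.T@(cast("wrist",np.array(px)/1.25,z,tool)[:2]-O)*1000).round(1))
E
```

```text
TL [-32.7 143.8]
TR [125.8 142.2]
rubL [45.9 78.6]
rubR [102.2  78.9]
jawTopL [-11.2  87.6]
jawTopR [99.5 86.6]
jawBack [ 99.2 106.9]
rubLtop [48.7 85.6]
rubRtop [98.4 85.9]
```

Call:
play_rows(increments=[[[-0.01,0.01,0.2,0,0,0,-1],[-0.016,0.01,0.45,0,0,0,-1],[-0.016,0.01,0.65,0,0,0,-1],[-0.016,0.01,0.8,0,0,0,-1],[-0.016,0.01,0.87,0,0,0,-1],[-0.016,0.01,0.9,0,0,0,-1],[-0.016,0.01,0.91,0,0,0,-1],[-0.016,0.01,0.91,0,0,0,-1]]])

```text
time: 8.35
position: [0.6717, 0.0964, 0.0891]
tool_rot: [2.333, 2.103, 0.002]
ft_force: [0.1, 0.2, -0.5]
grip_width: 0.573
grip_force: 20.0
```

Call:
play_rows(increments=[[[0,0,0.01,0,0,0,-1],[0,0,0.02,0,0,0,-1],[0,0,0.03,0,0,0,-1],[0,0,0.03,0,0,0,-1]]])

```text
time: 8.75
position: [0.6716, 0.0962, 0.0867]
tool_rot: [2.333, 2.102, 0.001]
ft_force: [-2.1, -0.2, 5.5]
grip_width: 0.567
grip_force: 20.0
```

Contact with the board (5.5 N up). Release and rise.

Call:
play_rows(increments=[[[0,0,-0.01,0,0,0,0.2],[0,0,-0.01,0,0,0,0.4],[0,0,-0.01,0,0,0,0.45],[0,0,-0.01,0,0,0,0.45],[0,0,-0.01,0,0,0,0.45]]])

```text
time: 9.25
position: [0.6711, 0.0962, 0.086]
tool_rot: [-2.334, -2.103, 0.0]
ft_force: [-0.6, 0.4, 0.0]
grip_width: 0.72
grip_force: 0.0
```

Call:
play_rows(increments=[[[0,0,-0.1,0,0,0,0.45],[0,0,-0.3,0,0,0,0.45],[0,0,-0.6,0,0,0,0.45],[0,0,-1,0,0,0,0.45],[0,0,-1,0,0,0,0.45]]])

```text
time: 9.75
position: [0.6743, 0.0976, 0.1937]
tool_rot: [2.329, 2.099, 0.015]
ft_force: [0.6, 0.8, 0.0]
grip_width: 0.725
grip_force: 0.0
```

```bash
python3 - <<'E'
from h import *
O=np.array([.5957,.0742]);a=np.radians(-6);Rc=np.array([[np.cos(a),-np.sin(a)],[np.sin(a),np.cos(a)]])
W=O+Rc@[-.052,-.0515]; print(W)
p,R,s=pose();print(p,s['joint_positions'].round(2),s['grip_width'])
print(move([*W,.19],down(np.radians(84))),move([*W,.19],down(np.radians(174))))
E
```

```text
[0.53860165 0.0284176 ]
[0.67432904 0.09755375 0.19365462] [ 0.31  0.53 -0.67  1.47  0.34  1.25 -0.51] 0.7246994639198078
(array([-0.828, -1.279,  0.02 ]), array([ 0.007, -0.002,  0.001])) (array([-0.828, -1.279,  0.02 ]), array([ 0.007,  0.004, -0.999]))
```

Call:
play_rows(increments=[[[-0.1,-0.15,0,0,0,0.09,0.6],[-0.25,-0.4,0,0,0,0.18,0.6],[-0.4,-0.6,0,0,0,0.27,0.6],[-0.55,-0.8,0,0,0,0.36,0.6],[-0.7,-1,0,0,0,0.45,0.6],[-0.83,-1,0,0,0,0.54,0.6],[-0.83,-1,0,0,0,0.63,0.6],[-0.83,-1,0,0,0,0.72,0.6]]])

```text
time: 10.55
position: [0.563, 0.0234, 0.1867]
tool_rot: [3.099, 0.515, 0.001]
ft_force: [-0.9, -0.4, 0.1]
grip_width: 0.8
grip_force: 0.0
```

```bash
python3 - <<'E'
from h import *
p,R,s=pose();print(p,s['joint_positions'].round(2),s['grip_width'])
print(move([.5386,.0284,.18],down(np.radians(-6))))
E
```

```text
[0.56303267 0.02338153 0.18672315] [ 0.37  0.26 -0.52  1.78  0.14  1.14 -1.44] 0.7998849822154894
(array([-0.215, -0.127,  0.067]), array([ 0.   , -0.   ,  0.276]))
```

Call:
play_rows(increments=[[[-0.1,-0.06,0,0,0,0.09,0.8],[-0.215,-0.127,0,0,0,0.18,0.8],[-0.215,-0.127,0.03,0,0,0.27,0.8],[-0.215,-0.127,0.067,0,0,0.276,0.8],[-0.215,-0.127,0.067,0,0,0.276,0.8],[-0.215,-0.127,0.067,0,0,0.276,0.8]]])

```text
time: 11.15
position: [0.5388, 0.0289, 0.1795]
tool_rot: [-3.138, 0.149, 0.0]
ft_force: [0.4, 1.0, 0.5]
grip_width: 0.895
grip_force: 0.0
```

```bash
python3 - <<'E'
from h import *
p,R,s=pose();print(p,np.degrees(np.arctan2(R[1,0],R[0,0])),s['joint_positions'].round(2),s['grip_width'])
print(move([.5386,.0284,.085],down(np.radians(-6))))
np.savez('v5.npz',p=p,R=R)
im=ctrl.get_image("wrist");save("w5",im,1.25);cv2.imwrite("w5raw.png",im[...,::-1])
E
```

```text
[0.53879707 0.02893684 0.17950828] -5.45133084314287 [ 0.33  0.21 -0.48  1.85  0.11  1.11 -1.85] 0.8949648752175565
(array([-0.001,  0.006,  0.945]), array([-0.   ,  0.   ,  0.006]))
```

View pics/w5.png

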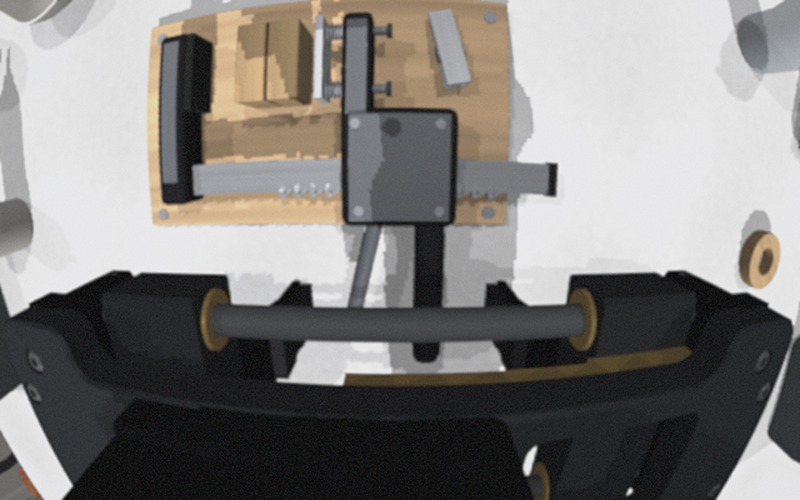

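View: block (238–311, 20–105) seam parallel to jaw (left) and plate (315–328); trigger (362,270) and grip (428,300) lie between the open fingers. Descend straight over them.

Call:
play_rows(increments=[[[0,0,0.2,0,0,0.006,0.8],[0,0,0.45,0,0,0.006,0.8],[0,0,0.7,0,0,0.006,0.8],[0,0,0.85,0,0,0.006,0.8],[0,0,0.94,0,0,0.006,0.8],[0,0,0.945,0,0,0.006,0.8],[0,0,0.945,0,0,0.006,0.8]]])

```text
time: 11.9
position: [0.5393, 0.029, 0.0857]
tool_rot: [-3.137, 0.168, -0.002]
ft_force: [-0.2, 0.1, 0.4]
grip_width: 0.899
grip_force: 0.0
```

```bash
python3 - <<'E'
from h import *
p,R,s=pose();print(p,np.degrees(np.arctan2(R[1,0],R[0,0])),s['ft_force'])
np.savez('v6.npz',p=p,R=R)
im=ctrl.get_image("wrist");save("w6",im,1.25);cv2.imwrite("w6raw.png",im[...,::-1])
E
```

```text
[0.53932669 0.02898132 0.08568936] -6.115417641560837 [-0.19828473  0.06219206  0.43251293]
```

View pics/w6.png

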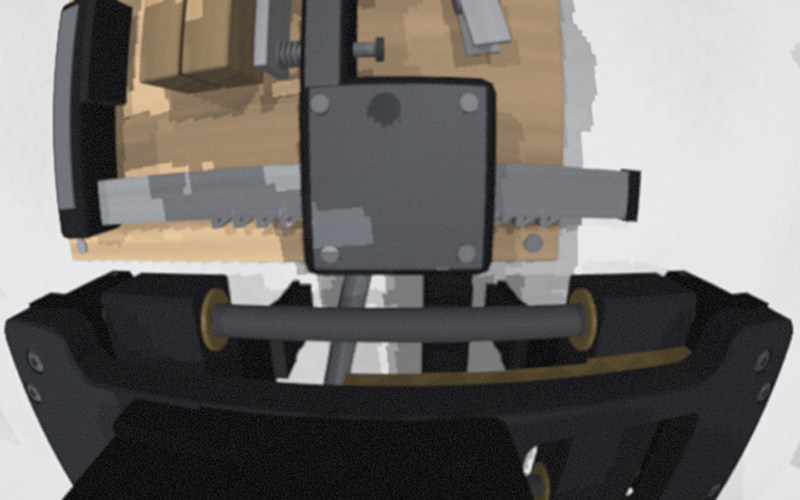

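Pin heads behind the body jaw (378,48), plate (254–278, 0–68) and jaw (left) are all in view, good for watching the springs. First stroke.

Call:
play_rows(increments=[[[0,0,0,0,0,0,0.3],[0,0,0,0,0,0,-1],[0,0,0,0,0,0,-1],[0,0,0,0,0,0,-1],[0,0.03,0,0,0,0,-1],[0,0.06,0,0,0,0,-1],[0,0.09,0,0,0,0,-1],[0,0.115,0,0,0,0,-1]]], squeeze=12)

```text
time: 12.75
position: [0.5375, 0.016, 0.0853]
tool_rot: [3.136, -0.17, 0.0]
ft_force: [-1.2, -0.8, 3.3]
grip_width: 0.336
grip_force: 12.0
```

Call:
play_rows(increments=[[[0,0,0,0,0,0,-1],[0,0,0,0,0,0,-1]]])

```text
time: 12.95
position: [0.5375, 0.0161, 0.0853]
tool_rot: [3.135, -0.169, 0.0]
ft_force: [-1.9, -6.0, 3.8]
grip_width: 0.339
grip_force: 12.0
```

Call:
play_rows(increments=[[[0,-0.03,0,0,0,0,0.4],[0,-0.06,0,0,0,0,0.4],[0,-0.09,0,0,0,0,0.4],[0,-0.115,0,0,0,0,0.4],[0,-0.115,0,0,0,0,0.4],[0,-0.115,0,0,0,0,0.4],[0,-0.115,0,0,0,0,0.4]]])

```text
time: 13.65
position: [0.5385, 0.03, 0.0847]
tool_rot: [-3.136, 0.166, 0.0]
ft_force: [-0.3, 0.4, -0.1]
grip_width: 0.694
grip_force: 0.0
```

```bash
cat > prof.py <<'E'
import sys
from h import *
p,R,s=pose(); print(p.round(4),round(s['grip_width'],3),s['time'])
im=ctrl.get_image("wrist"); cv2.imwrite(sys.argv[1]+".png",im[...,::-1])
def show(im,tag):
    g=cv2.cvtColor(im,cv2.COLOR_BGR2GRAY).astype(int)
    # row averages: jaw/block/plate band v=44..50; pin band v=36..40; bar band v=150..160
    print(tag,'jaw-block-plate',g[44:51,55:250].mean(0).astype(int).tolist()) if len(sys.argv)>2 else None
    print(tag,'pin',g[37:40,270:312].mean(0).astype(int).tolist())
    print(tag,'barend',g[148:156,480:530].mean(0).astype(int).tolist())
if len(sys.argv)>3: show(cv2.imread('w6raw.png'),'before')
show(im[...,::-1].copy(),'now')
E
python3 prof.py s1 1 1
```

```text
[0.5385 0.03   0.0847] 0.694 13.65
before jaw-block-plate [116, 109, 91, 61, 39, 37, 34, 34, 34, 34, 39, 41, 42, 44, 42, 41, 35, 27, 22, 20, 20, 22, 23, 25, 24, 20, 25, 21, 25, 23, 24, 22, 22, 22, 21, 25, 19, 23, 22, 23, 23, 24, 25, 23, 23, 23, 31, 62, 93, 101, 104, 114, 139, 169, 190, 192, 179, 148, 129, 128, 128, 125, 123, 120, 120, 121, 123, 123, 125, 127, 127, 127, 128, 128, 128, 128, 128, 130, 130, 132, 132, 132, 132, 133, 133, 130, 122, 107, 79, 57, 74, 109, 127, 132, 132, 129, 126, 123, 121, 120, 121, 122, 124, 124, 124, 126, 128, 128, 128, 127, 128, 129, 128, 129, 131, 130, 131, 133, 132, 133, 133, 134, 134, 134, 128, 120, 107, 91, 76, 74, 73, 76, 74, 77, 75, 74, 72, 70, 68, 67, 70, 71, 71, 70, 71, 67, 69, 86, 124, 150, 159, 161, 163, 164, 165, 166, 160, 143, 111, 86, 79, 81, 83, 81, 82, 85, 86, 81, 71, 71, 78, 82, 77, 72, 75, 81, 80, 74, 72, 80, 84, 83, 75, 73, 65, 48, 26, 26, 48, 70, 85, 90, 89, 90, 89]
before pin [85, 69, 49, 37, 31, 31, 27, 23, 21, 29, 19, 38, 74, 97, 109, 105, 106, 106, 105, 107, 106, 109, 111, 115, 116, 118, 117, 112, 103, 90, 76, 64, 62, 64, 61, 62, 73
[... 905 characters left out ...]
72, 74, 75, 75, 75, 75, 75, 70, 69, 67, 68, 70, 70, 71, 69, 68, 67, 78, 104, 128, 140, 142, 141, 141, 139, 139, 137, 128, 109, 88, 79, 80, 82, 82, 82, 83, 83, 80, 75, 65, 66, 68, 70, 69, 67, 68, 73, 72, 69, 66, 70, 75, 74, 68, 63, 52, 36, 24, 34, 57, 79, 87, 89, 88]
now pin [92, 91, 87, 70, 51, 36, 28, 33, 28, 25, 22, 26, 14, 28, 59, 83, 97, 94, 93, 93, 92, 90, 93, 90, 92, 91, 96, 101, 99, 97, 90, 82, 69, 62, 57, 55, 56, 56, 67, 92, 119, 127]
now barend [119, 117, 118, 119, 118, 118, 118, 117, 118, 118, 118, 117, 118, 118, 118, 119, 117, 118, 119, 117, 119, 118, 118, 117, 117, 117, 119, 117, 119, 119, 118, 119, 119, 119, 119, 116, 100, 65, 32, 29, 33, 35, 36, 35, 44, 102, 180, 229, 234, 232]
```

```bash
cat > cl.py <<'E'
from h import *
O=np.array([.5957,.0742]);a=np.radians(-6);Rc=np.array([[np.cos(a),-np.sin(a)],[np.sin(a),np.cos(a)]])
def cy(px,z,tool): return (Rc.T@(cast("wrist",px,z,tool)[:2]-O)*1000).round(1)
E
python3 - <<'E'
from cl import *
d=np.load('v6.npz');A=(d['p'],d['R']);p,R,s=pose();B=(p,R)
for t,L in ((A,dict(jaw=71.5,seam=144,plate=202,blockL=111.5,blockR=180)),(B,dict(jaw=82,seam=145,plate=203.7,blockL=111.5,blockR=181))):
    for k,c in L.items(): print(k,cy((c,47),{'jaw':.05,'plate':.049}.get(k,.04),t),end=' ')
    print()
print('bar',cy((511.5,152),.037,A),cy((525.5,152),.037,B))
E
```

```text
jaw [65.2 80. ] seam [57.7 36.1] plate [50.1 -0. ] blockL [61.9 57.8] blockR [54.2 15.2] 
jaw [61.8 71.3] seam [56.2 35.6] plate [48.8 -0.4] blockL [60.5 57.8] blockR [52.9 14.9] 
bar [   3.9 -152.5] [   3.6 -160.8]
```

Call:
play_rows(increments=[[[0,0,0,0,0,0,-1],[0,0,0,0,0,0,-1],[0,0.03,0,0,0,0,-1],[0,0.06,0,0,0,0,-1],[0,0.09,0,0,0,0,-1],[0,0.115,0,0,0,0,-1],[0,0.115,0,0,0,0,-1],[0,0.115,0,0,0,0,-1]]])

```text
time: 14.5
position: [0.5372, 0.0161, 0.0848]
tool_rot: [3.135, -0.169, -0.001]
ft_force: [-1.6, -5.2, -0.5]
grip_width: 0.335
grip_force: 12.0
```

Call:
play_rows(increments=[[[0,-0.03,0,0,0,0,0.4],[0,-0.06,0,0,0,0,0.4],[0,-0.09,0,0,0,0,0.4],[0,-0.115,0,0,0,0,0.4],[0,-0.115,0,0,0,0,0.4],[0,-0.115,0,0,0,0,0.4],[0,-0.115,0,0,0,0,0.4]]])

```text
time: 15.2
position: [0.5389, 0.03, 0.0852]
tool_rot: [-3.136, 0.166, -0.001]
ft_force: [0.3, 0.5, -0.1]
grip_width: 0.695
grip_force: 0.0
```

Call:
play_rows(increments=[[[0,0,0,0,0,0,-1],[0,0,0,0,0,0,-1],[0,0.03,0,0,0,0,-1],[0,0.06,0,0,0,0,-1],[0,0.09,0,0,0,0,-1],[0,0.115,0,0,0,0,-1],[0,0.115,0,0,0,0,-1],[0,0.115,0,0,0,0,-1]]])

```text
time: 16.0
position: [0.5374, 0.0161, 0.0851]
tool_rot: [3.135, -0.169, -0.0]
ft_force: [-0.9, -6.3, 0.8]
grip_width: 0.339
grip_force: 12.0
```

Call:
play_rows(increments=[[[0,-0.03,0,0,0,0,0.4],[0,-0.06,0,0,0,0,0.4],[0,-0.09,0,0,0,0,0.4],[0,-0.115,0,0,0,0,0.4],[0,-0.115,0,0,0,0,0.4],[0,-0.115,0,0,0,0,0.4],[0,-0.115,0,0,0,0,0.4]]])

```text
time: 16.7
position: [0.5387, 0.03, 0.085]
tool_rot: [-3.136, 0.166, -0.0]
ft_force: [0.0, -0.7, -0.6]
grip_width: 0.697
grip_force: 0.0
```

```bash
python3 prof.py s3 1
```

```text
[0.5387 0.03   0.085 ] 0.697 16.7
now jaw-block-plate [197, 195, 196, 195, 195, 195, 194, 195, 195, 194, 195, 193, 193, 193, 192, 194, 194, 194, 184, 136, 85, 89, 111, 117, 117, 116, 117, 118, 116, 116, 116, 116, 115, 116, 117, 111, 95, 66, 45, 35, 34, 34, 34, 31, 32, 32, 36, 31, 33, 33, 31, 33, 32, 30, 23, 19, 35, 76, 115, 131, 131, 128, 126, 123, 120, 121, 121, 122, 124, 126, 125, 127, 127, 129, 127, 128, 128, 128, 132, 131, 133, 132, 133, 133, 134, 131, 129, 122, 107, 80, 57, 70, 104, 127, 133, 133, 129, 126, 123, 122, 121, 119, 122, 124, 124, 124, 126, 126, 127, 128, 128, 129, 128, 127, 127, 128, 129, 129, 130, 131, 130, 130, 130, 129, 128, 125, 118, 108, 94, 78, 73, 72, 74, 76, 75, 74, 75, 73, 70, 68, 68, 69, 70, 70, 70, 70, 69, 67, 71, 95, 126, 142, 149, 148, 147, 147, 146, 145, 138, 120, 97, 79, 79, 82, 83, 81, 83, 83, 83, 77, 70, 67, 70, 74, 72, 68, 70, 72, 74, 69, 68, 71, 75, 74, 70, 64, 56, 41, 24, 29, 47, 71, 87, 90, 88]
now pin [92, 92, 87, 76, 54, 39, 36, 27, 27, 24, 20, 20, 21, 30, 58, 85, 95, 98, 94, 97, 95, 97, 95, 94, 95, 98, 102, 104, 105, 101, 94, 86, 75, 63, 58, 55, 56, 58, 66, 87, 116, 127]
now barend [117, 116, 117, 117, 117, 117, 117, 116, 116, 117, 118, 116, 117, 117, 117, 118, 116, 117, 117, 117, 116, 116, 116, 117, 117, 117, 117, 117, 116, 117, 117, 117, 117, 117, 117, 116, 118, 120, 122, 138, 154, 164, 162, 163, 162, 163, 163, 162, 162, 163]
```

```bash
python3 - <<'E'
from cl import *
p,R,s=pose();B=(p,R)
print('jawfront',cy((109,47),.05,B),'jawback',cy((92,47),.05,B),'blockL',cy((111.5,47),.052,B),'seam',cy((145,47),.052,B),'plate',cy((204,47),.049,B))
d=np.load('v6.npz');A=(d['p'],d['R']);print('jawback0',cy((58,47),.05,A))
E
```

```text
jawfront [57.7 51.9] jawback [60.3 63.9] blockL [56.7 48.6] seam [52.8 28.3] plate [49.  -0.5]
jawback0 [68.1 91.9]
```

Call:
play_rows(increments=[[[0,0,0,0,0,0,-1],[0,0,0,0,0,0,-1],[0,0.03,0,0,0,0,-1],[0,0.06,0,0,0,0,-1],[0,0.09,0,0,0,0,-1],[0,0.115,0,0,0,0,-1],[0,0.115,0,0,0,0,-1],[0,0.115,0,0,0,0,-1]]])

```text
time: 17.55
position: [0.5373, 0.0161, 0.0849]
tool_rot: [3.135, -0.169, -0.001]
ft_force: [0.4, -5.5, -0.8]
grip_width: 0.336
grip_force: 12.0
```

Call:
play_rows(increments=[[[0,-0.03,0,0,0,0,0.4],[0,-0.06,0,0,0,0,0.4],[0,-0.09,0,0,0,0,0.4],[0,-0.115,0,0,0,0,0.4],[0,-0.115,0,0,0,0,0.4],[0,-0.115,0,0,0,0,0.4],[0,-0.115,0,0,0,0,0.4]]])

```text
time: 18.25
position: [0.5388, 0.03, 0.0851]
tool_rot: [-3.136, 0.166, -0.001]
ft_force: [0.6, 0.2, -0.4]
grip_width: 0.695
grip_force: 0.0
```

```bash
python3 prof.py s4 1
```

```text
[0.5388 0.03   0.0851] 0.695 18.25
now jaw-block-plate [196, 196, 196, 196, 196, 195, 195, 194, 195, 195, 193, 194, 193, 194, 194, 193, 193, 194, 193, 194, 193, 193, 192, 193, 193, 194, 194, 193, 195, 196, 196, 178, 117, 63, 83, 111, 116, 117, 116, 116, 115, 116, 116, 115, 108, 92, 84, 84, 84, 83, 76, 59, 39, 28, 28, 30, 29, 24, 26, 27, 25, 34, 32, 32, 32, 42, 75, 113, 132, 133, 130, 127, 124, 121, 119, 120, 122, 125, 124, 125, 127, 128, 128, 128, 128, 128, 127, 128, 129, 131, 132, 132, 133, 132, 133, 132, 131, 125, 112, 91, 65, 58, 87, 116, 131, 133, 131, 128, 125, 124, 120, 120, 121, 120, 123, 123, 124, 124, 125, 126, 126, 126, 124, 123, 125, 123, 124, 121, 124, 123, 124, 121, 122, 120, 119, 119, 118, 113, 107, 97, 86, 74, 71, 72, 74, 76, 72, 75, 76, 95, 124, 145, 152, 152, 152, 152, 151, 150, 144, 128, 101, 83, 79, 82, 83, 83, 82, 84, 82, 77, 71, 67, 70, 75, 73, 70, 70, 73, 73, 70, 67, 72, 76, 77, 70, 67, 57, 42, 27, 27, 44, 67, 83, 88, 89]
now pin [92, 92, 89, 76, 57, 38, 34, 31, 28, 18, 23, 28, 22, 31, 56, 85, 96, 97, 99, 97, 99, 98, 97, 97, 97, 102, 104, 107, 108, 102, 96, 87, 77, 63, 58, 58, 59, 56, 60, 84, 112, 127]
now barend [117, 116, 117, 115, 117, 116, 116, 118, 118, 117, 117, 116, 116, 117, 117, 116, 115, 116, 117, 116, 117, 115, 116, 116, 117, 115, 116, 117, 117, 117, 117, 116, 115, 117, 117, 116, 118, 118, 124, 139, 156, 162, 162, 162, 161, 162, 162, 161, 162, 162]
```

```bash
python3 - <<'E'
from cl import *
p,R,s=pose();B=(p,R)
print('blockL',cy((121,47),.052,B),'seam',cy((155.6,47),.052,B),'plate',cy((204,47),.049,B), 'blockR',cy((193.5,47),.052,B))
# seam tilt: min column per row
g=cv2.cvtColor(cv2.imread('s4.png'),cv2.COLOR_BGR2GRAY)
for v in range(5,56,10): 
    c=140+np.argmin(cv2.blur(g,(3,3))[v,140:175]); print(v,c,cy((c,v),.052,B))
E
```

```text
blockL [55.6 42.7] seam [51.9 22.6] plate [49.1 -0.4] blockR [49.   3.4]
5 158 [72.9 22.9]
15 158 [67.7 22.4]
25 157 [62.6 22.5]
35 156 [57.7 22.7]
45 156 [52.8 22.4]
55 156 [48.  22.2]
```

Block pushed square (seam at constant clamp y ≈ 22.5), about 2.5–3 mm short of the plate. Now the last stroke at limited grip force, raising it in steps.

Call:
play_rows(increments=[[[0,0,0,0,0,0,-1],[0,0,0,0,0,0,-1],[0,0.03,0,0,0,0,-1],[0,0.06,0,0,0,0,-1],[0,0.09,0,0,0,0,-1],[0,0.11,0,0,0,0,-1],[0,0.11,0,0,0,0,-1],[0,0.11,0,0,0,0,-1]]], squeeze=9)

```text
time: 19.1
position: [0.5375, 0.019, 0.085]
tool_rot: [-3.136, 0.167, -0.0]
ft_force: [-1.0, 1.8, 0.3]
grip_width: 0.409
grip_force: 9.0
```

```bash
cat > m.py <<'E'
import sys
from cl import *
p,R,s=pose();B=(p,R);im=ctrl.get_image("wrist")[...,::-1].copy();cv2.imwrite(sys.argv[1]+".png",im)
g=cv2.GaussianBlur(cv2.cvtColor(im,cv2.COLOR_BGR2GRAY),(3,3),0).astype(float)
pr=g[44:51].mean(0)
sm=130+np.argmin(pr[130:200]); print('seam',sm,cy((sm,47),.052,B), s['ft_force'].round(1),s['grip_width'])
print('tcp',p.round(4)); print('190..260',pr[185:262].astype(int).tolist()); print('pin',g[37:40,270:335].mean(0).astype(int).tolist())
E
python3 m.py s5
```

```text
seam 146 [52.6 16.9] [-1.   1.8  0.3] 0.4090105730812275
tcp [0.5375 0.019  0.085 ]
190..260 [87, 82, 97, 125, 147, 156, 158, 159, 160, 161, 157, 145, 124, 100, 85, 82, 82, 82, 83, 83, 83, 83, 82, 80, 80, 82, 82, 79, 77, 76, 74, 66, 52, 40, 39, 55, 75, 85, 88, 88, 89, 89, 89, 89, 89, 89, 89, 89, 89, 89, 89, 89, 89, 89, 90, 90, 90, 90, 90, 90, 87, 78, 63, 47, 37, 32, 29, 27, 26, 23, 19, 17, 16, 18, 20, 22, 24]
pin [102, 105, 108, 109, 110, 109, 108, 108, 108, 107, 107, 107, 104, 95, 82, 67, 60, 58, 58, 57, 58, 70, 93, 115, 126, 129, 129, 129, 128, 129, 129, 129, 129, 129, 129, 131, 134, 140, 144, 145, 144, 145, 145, 145, 144, 145, 144, 145, 145, 145, 145, 146, 145, 145, 145, 145, 145, 145, 146, 146, 146, 146, 146, 146, 146]
```

```bash
python3 - <<'E'
from cl import *
p,R,s=pose();B=(p,R)
C=(np.array([.5388,.0300,.0851]),R)
print('free plate',cy((204,47),.049,C),'jawedge',cy((243.5,47),.049,C))
print('now plate',cy((187.5,47),.049,B),'jawedge',cy((218.4,47),.049,B))
E
```

```text
free plate [49.1 -0.2] jawedge [ 47.3 -18.2]
now plate [50.  -3.3] jawedge [ 48.1 -18.1]
```

Plate pressed ≈3.1 mm at 9 N. Raise to 11 N.

Call:
play_rows(increments=[[[0,0.005,0,0,0,0,-1],[0,0.01,0,0,0,0,-1],[0,0.01,0,0,0,0,-1],[0,0.01,0,0,0,0,-1],[0,0.01,0,0,0,0,-1]]], squeeze=11)

```text
time: 19.65
position: [0.5373, 0.0178, 0.085]
tool_rot: [-3.136, 0.167, 0.0]
ft_force: [-0.2, 5.2, -1.6]
grip_width: 0.385
grip_force: 11.0
```

```bash
python3 m.py s6
```

```text
seam 146 [52.5 15.7] [-0.2  5.2 -1.6] 0.3846317074859909
tcp [0.5373 0.0178 0.085 ]
190..260 [82, 85, 104, 127, 143, 152, 158, 160, 160, 159, 153, 136, 111, 90, 80, 81, 82, 82, 82, 82, 85, 87, 85, 79, 73, 75, 79, 78, 71, 59, 45, 38, 48, 68, 82, 88, 88, 88, 88, 89, 89, 89, 89, 89, 89, 89, 89, 90, 90, 90, 90, 90, 90, 90, 90, 90, 91, 88, 81, 68, 53, 39, 33, 30, 27, 23, 21, 21, 20, 18, 19, 21, 21, 23, 25, 28, 36]
pin [108, 108, 108, 108, 108, 107, 107, 107, 107, 107, 104, 98, 89, 79, 67, 60, 57, 58, 57, 56, 60, 77, 102, 120, 128, 129, 129, 129, 129, 129, 129, 129, 129, 131, 136, 142, 144, 145, 145, 145, 145, 145, 145, 145, 145, 145, 146, 146, 146, 145, 145, 146, 146, 145, 146, 146, 146, 145, 145, 146, 146, 146, 147, 146, 146]
```

Call:
play_rows(increments=[[[0,0,0,0,0,0,-1],[0,0,0,0,0,0,-1],[0,0,0,0,0,0,-1],[0,0,0,0,0,0,-1],[0,0,0,0,0,0,-1],[0,0,0,0,0,0,-1]]], squeeze=11.6)

```text
time: 20.3
position: [0.5373, 0.0177, 0.085]
tool_rot: [-3.136, 0.167, 0.0]
ft_force: [-0.2, 5.3, 0.2]
grip_width: 0.376
grip_force: 11.6
```

```bash
python3 m.py s7; python3 -c "
import cv2;i=cv2.imread('s7.png');cv2.imwrite('pics/s7.png',cv2.resize(i,None,fx=1.25,fy=1.25))"
```

```text
seam 146 [52.5 15.5] [-0.2  5.3  0.2] 0.3763600792639934
tcp [0.5373 0.0177 0.085 ]
190..260 [82, 84, 103, 125, 142, 152, 158, 160, 161, 160, 153, 135, 110, 89, 81, 81, 82, 82, 82, 82, 84, 85, 81, 75, 72, 76, 79, 76, 67, 53, 40, 39, 55, 74, 85, 87, 87, 88, 88, 89, 89, 89, 89, 89, 90, 90, 89, 89, 90, 90, 90, 90, 90, 91, 91, 91, 90, 86, 76, 61, 46, 36, 30, 28, 26, 26, 24, 21, 19, 18, 19, 19, 21, 24, 26, 30, 41]
pin [109, 108, 109, 108, 107, 107, 106, 106, 107, 106, 104, 98, 90, 79, 68, 60, 58, 57, 57, 56, 60, 77, 102, 121, 128, 129, 129, 130, 130, 130, 129, 129, 129, 132, 136, 142, 145, 145, 146, 145, 145, 145, 146, 144, 144, 145, 146, 146, 146, 146, 146, 145, 146, 146, 146, 145, 145, 146, 146, 146, 146, 147, 147, 146, 146]
```

View pics/s7.png

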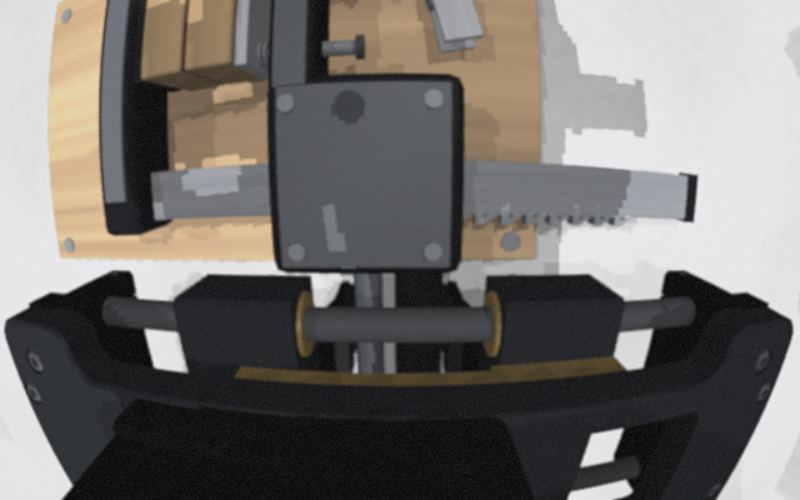

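The picture shows the block (140–240) square between jaw and plate, the plate pushed in ≈4.5 mm with the spring gap behind it still open (250–270), and the trigger held between both fingers. The readings are steady, so I hand it in.

```bash
python3 -c "
from bench import ctrl
print(ctrl.close_job())"
```

```text
the job is handed in; nothing more can be done
None
```

I handed the job in at about 20 s of the 64 s: the block stands square between the jaws, the spring plate is pressed in about 4.5 mm by the camera, and the gripper is holding the trigger squeezed at 11.6 N. The hand-in gave no verdict.

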